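# Load a sample vial into the latched vial reader

### The job

Get the blue vial ready to be measured: press the orange paddle of the white vial reader gently, only until the catch lets go, and let the sprung lid swing right open by itself without touching it. Lift the blue vial out of the rack and lower it gently (do not drop it) until it stands fully home in the reader's well, then swing the lid shut with gentle pressure until it latches and stays shut. Leave the two amber vials and the other things on the bench alone.

Things in the scene. Friction and masses are not known exactly. Their poses are not given: they have to be found in the camera images.
- reader: White bench-top vial reader, 162 deep (x from -78 to +84) x 104 wide (y) mm, deck 64 mm high, fixed to the bench. Origin: centre of its underside; -x points to its front (sloped display and keys), +x to the rear, z up. On its axis (y = 0), front to rear: orange paddle with hook, black lid over the well, lid hinge. Starts with the lid latched shut.
- paddle_pad (a point): Centre of the top of the orange press pad (24 deep x 46 wide mm), 74 mm above the bench at rest, at reader x = -35 +- 2 mm; press it about here from above. The steel stop and the orange hook between the pad and the lid begin 16 mm behind this point and rise to 23 mm above it. Pressed straight down the pad sinks; its spring needs about 2 to 4 N.
- lid (a joint): Opening angle of the reader's lid, rad: 0 shut, under 0.03 latched, 1.8 fully open (leaning back 13 degrees past upright). A spring drives it open (about 3 N at the front edge when shut, under 1 N fully open): released, it flies open within a second, and pushed down it comes back up unless the hook has snapped over its striker.
- lid_hinge (a point): Middle of the lid's hinge axis (along the reader's y), at reader x = +70, z = 64 mm. The hollow black lid is 64 mm wide; shut, it reaches 70 mm forward of the hinge (steel striker to 75) and 40 mm above it; its flat top begins 16 mm forward of the hinge. Fully open it stands 68 mm above the deck and reaches 55 mm behind the hinge.
- lid_front (a point): Point on the outside of the lid's flat top, on its middle line, 8 mm behind its front edge: 62 mm forward of the hinge and 40 mm above it when shut. Turns with the lid, so the top also moves forward 0.65 mm per mm that it sinks: follow the arc, or friction adds to the load. The last 10 mm press it over its hook, with 5 to 12 N here, then it rests on its seat. More than 25 N on the lid damages it.
- well_mouth (a point): Centre of the mouth of the round vertical well in the reader's deck, 64 mm above the bench: 30 mm in diameter, 49 mm deep, chamfered 1.5 mm; 36 mm before the hinge.
- well_floor (a point): Centre of the flat floor of the well, 15 mm above the bench; the vial's origin comes here when it stands fully home (its top then stands 32 mm above the deck).
- vial_blue: The sample: 81 mm high screw vial, blue glass body 27 mm in diameter, white screw cap 29 mm in diameter from 67 to 81 mm height with a blue septum in its top; 30 to 54 g. Origin: centre of its underside, z along it, up. Starts upright in one of three places of the rack. Grip it by the cap. Driving it against the reader with more than 20 N is too much.
- vial_amber1: Bystander: the same vial in amber glass with a pale septum, in the rack.
- vial_amber2: Bystander: the same vial in amber glass with a pale septum, in the rack.
- rack: Blue eight-place vial block, 69 (x) x 137 (y) x 48 mm, fixed. Origin: centre of its underside. Places 30 mm wide at x = +-17, y = +-17 and +-51 mm, floor 7 mm up. The three vials stand in the places (17, -51), (-17, 17) and (17, 51) mm, in any order: fingers have room beside a cap along the rack's x axis. To its right stands a cap press 0.38 m tall: pass over or before it.
- timer_box: Bystander: white laboratory timer, 64 x 64 x 19 mm, behind the rack.
- tape: Bystander: roll of yellowish tape, 104 mm across, 25 mm high, behind the reader.
- paddle: The orange sprung rocker (pad and hook in one), origin on its pivot line (along y), 68 mm above the bench, 30 mm behind the pad's centre. The catch's bite differs from reader to reader: the hook lets go after 1.5 to 8 mm of travel at the pad's centre and a hard stop follows only 1 to 2 mm farther down, so feel or watch for the release. More than 20 N on it damages it.

How it is judged:
By the outcome, as a careful person would: the job done as asked, in the order asked, and still so for the second after the job is handed in, with the robot touching nothing.
It also fails if it takes over 72 s, if anything falls off the work surface, if the arm or the gripper's body presses on something with over 40 N, if the wrist force passes 120 N, or if a joint passes its speed limit or range.

### The arm

A 7-joint arm with a two-finger parallel gripper is mounted at the origin on a cart in front of the work surface, level with it; the furniture and walls round the work are solid. World frame = base frame: x ahead of the robot, y to its left, z up, the work surface at z = 0. Lengths are in m, angles in rad, forces in N, time in s.
With the tool pointing down it reaches from about 0.4 to 0.9 m from the base axis. Payload 5.5 kg.
Tool frame: the origin (TCP) lies midway between the tips of the shut fingers; the grasp point (between the pads) lies 19 mm behind it (manip.grip_depth is the distance from the TCP to the grasp point, in m); z points along the fingers, x is the direction in which the jaws open and shut, and the axes are right-handed (so a half turn about z gives the same grasp; the last joint's range is limited). The gripper opens to 92 mm and grips with 3 to 60 N. Pads are 19 mm wide; open, the fingers measure 130 mm over their backs; the gripper's body (75 mm by 190 mm) begins 47 mm behind the grasp point.
Start: joints at [-0.972, 0.501, -0.427, 1.55, 0.221, 1.138, -0.21], TCP at [0.214, 0.614, 0.227] pointing down, gripper open.
Joint ranges: [-2.88, 2.88], [-0.31, 2.03], [-1.54, 1.56], [0.2, 2.42], [-1.41, 4.55], [0.19, 2.02], [-2.57, 2.57]. Speed limits (rad/s): [2.57, 2.57, 3.14, 3.14, 3.14, 3.14, 3.14].

### API

Orientations are given as a unit quaternion [x, y, z, w].
In Python, from bench import manip, effector, viewer gives the robot as it stands. Calls block until the motion is done:
- manip.move_pose(position, orientation): joint-space move of the TCP to a pose.
- manip.servo_line(position, ori=None, vel=0.15): straight line of the TCP; ori=None keeps the orientation; vel is the mean speed in m/s.
- manip.movej(angles): joint-space move.
- effector.open_jaws() and effector.close(f_grip=None): open the fingers fully, or close them until they stop; f_grip is the grip in N (None keeps the last).
- manip.sleep(seconds).
- manip.solve_ik(position, orientation): joint angles nearest the present ones, or None.
- viewer.get_image(name): name is "scene" or "side" or "wrist"; returns the picture (384x512x3 uint8, red, green, blue); there is no depth.
- viewer.get_calibration(name): a dict with "vfov" (degrees; the focal length in pixels is half the picture's height over the tangent of half this angle, whatever the lens; pixels are square), "cx", "cy" (the principal point, pixels), "dist_coeffs" ([k1, k2, p1, p2, k3] as OpenCV has them; the pictures are not rectified), "eye" and "attitude" of the camera in the world. Camera axes: x right, y down, z forward; pixel columns grow to the right and rows downward; lengths in m; the calibration is good to about 2 mm. A picture is of the moment at which its call begins: read the wrist's pose just before it. get_calibration takes no time and is no camera call; for the wrist camera it gives the pose at the moment of the call.
A pose or a line that the arm cannot do raises manip.PlanningError and nothing moves.
- manip.hand_in(): hands the job in, once; it reports no verdict.
Readings, each from a call of its own:
- manip.current_clock(): time.
- manip.current_q(): joint angles.
- manip.current_joint_velocities(): joint speeds.
- manip.current_tau(): joint torques, N m.
- manip.current_tool_pos(): TCP position.
- manip.current_tcp_rot(): TCP orientation.
- manip.current_force(): force on the tool from outside, world axes, zero at the start.
- manip.current_wrist_torque(): the same for the moment, N m.
- manip.current_finger_gap(): finger opening in m.
Only numpy, scipy, OpenCV 4.12 (cv2) and the standard library are available. Lean on these libraries where they do the work, as an engineer would, in place of code of your own. Each camera call takes 0.05 s, during which the arm holds its last target. There are 200 camera calls.

## Working session

There is one attempt and no reset: what is moved stays moved. The work goes in short steps, each a Python script; the robot and the scene stay as the last script left them, time stands still between calls to the robot, and variables do not carry over. Pictures are saved under pics/ and viewed, about 8 in all and at most 12, crops included, and the job is handed in when it is done.

```bash
ls; mkdir -p pics; python3 - <<'E'
from bench import manip, effector, viewer
import cv2,numpy as np
for n in ("scene","side"):
    im=viewer.get_image(n); cv2.imwrite(f"pics/{n}0.png",im[:,:,::-1]); print(n,viewer.get_calibration(n))
print(viewer.get_calibration("wrist"))
print(manip.current_clock(),manip.current_tool_pos(),manip.current_tcp_rot(),manip.grip_depth)
E
```

```text
pics
scene {'vfov': 42.94576066735071, 'cx': 248.64295849261, 'cy': 185.16425306569874, 'dist_coeffs': array([-0.17538213,  0.        ,  0.        ,  0.        ,  0.        ]), 'eye': array([-0.32498112, -0.67326634,  0.56192998]), 'attitude': array([ 0.72683498, -0.40349559,  0.26918865, -0.48625064])}
side {'vfov': 45.961354528605746, 'cx': 248.42013837074612, 'cy': 189.61549801235728, 'dist_coeffs': array([0.03075674, 0.        , 0.        , 0.        , 0.        ]), 'eye': array([0.28454186, 0.42603891, 0.83700441]), 'attitude': array([-0.29578831,  0.8958097 , -0.31519751,  0.10336722])}
{'vfov': 62.164139058265576, 'cx': 253.23625788461766, 'cy': 192.78315394613915, 'dist_coeffs': array([-0.08249791,  0.        ,  0.        ,  0.        ,  0.        ]), 'eye': array([0.13865065, 0.64124019, 0.38408819]), 'attitude': array([0.80624093, 0.57271313, 0.08486007, 0.12154834])}
0.1 [0.21400142 0.6131107  0.22580004] [ 8.15303509e-01  5.79033204e-01 -7.21005334e-04  4.66237742e-04] 0.0188
```

View pics/scene0.png

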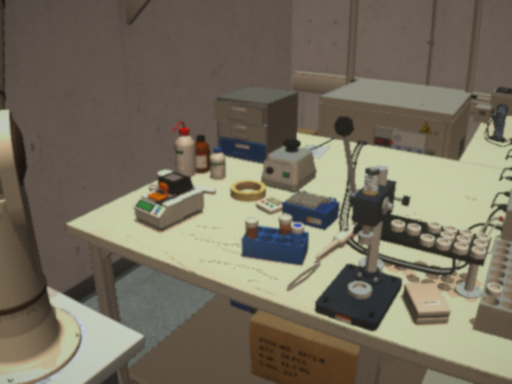

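View pics/side0.png

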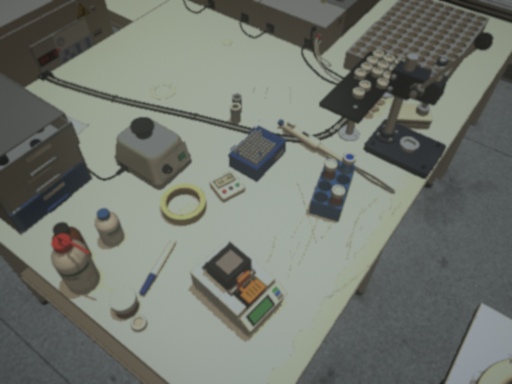

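The side view shows the reader with its lid at about (230,262), orange pad at (250,289) and display at (262,310). The rack is at about (332,188), with caps at (328,167), (338,192) and the blue septum at (349,159). I'll get rough positions by ray casting.

```bash
cat > h.py <<'E'
from bench import manip, effector, viewer
import cv2,numpy as np
from scipy.spatial.transform import Rotation as R
def K(c):
    f=192/np.tan(np.radians(c["vfov"])/2); return np.array([[f,0,c["cx"]],[0,f,c["cy"]],[0,0,1.]])
def cast(c,px,z):
    p=cv2.undistortPoints(np.array(px,float).reshape(-1,1,2),K(c),c["dist_coeffs"]).reshape(-1,2)
    d=R.from_quat(c["attitude"]).apply(np.c_[p,np.ones(len(p))]); e=c["eye"]
    return e+d*((z-e[2])/d[:,2])[:,None]
def proj(c,P):
    r=R.from_quat(c["attitude"]).inv(); P=r.apply(np.atleast_2d(P)-c["eye"])
    return cv2.projectPoints(P,np.zeros(3),np.zeros(3),K(c),c["dist_coeffs"])[0].reshape(-1,2)
def down(yaw): # tool pointing down, tool x along world yaw
    x=np.array([np.cos(yaw),np.sin(yaw),0]); z=np.array([0,0,-1.]); return R.from_matrix(np.c_[x,np.cross(z,x),z]).as_quat()
def snap(n,name):
    c=viewer.get_calibration(n); im=viewer.get_image(n); cv2.imwrite(f"pics/{name}.png",im[:,:,::-1]); return c,im
E
python3 - <<'E'
from h import *
c=viewer.get_calibration("side")
print("lid top,pad,display",cast(c,[[228,261]],.104),cast(c,[[250,289]],.074),cast(c,[[262,310]],.05))
print("caps",cast(c,[[328,166],[349,159],[338,192]],.088))
im=cv2.imread("pics/side0.png")
hsv=cv2.cvtColor(im,cv2.COLOR_BGR2HSV)
m=cv2.inRange(hsv,(5,120,110),(20,255,255)); 
n,l,s,ce=cv2.connectedComponentsWithStats(m); print([(s[i],ce[i]) for i in range(1,n) if s[i,4]>20])
a=cv2.resize(im[220:350,170:310],None,fx=3.5,fy=3.5,interpolation=cv2.INTER_CUBIC)
b=cv2.resize(im[140:230,290:380],None,fx=3.3,fy=3.3,interpolation=cv2.INTER_CUBIC)
o=np.zeros((455,790,3),np.uint8); o[:a.shape[0],:a.shape[1]]=a; o[:b.shape[0],493:493+b.shape[1]]=b
cv2.imwrite("pics/crop0.png",o)
print(R.from_quat(manip.current_tcp_rot()).as_matrix().round(3))
cw=viewer.get_calibration("wrist");T=R.from_quat(manip.current_tcp_rot())
print(T.inv().apply(cw["eye"]-manip.current_tool_pos()), (T.inv()*R.from_quat(cw["attitude"])).as_matrix().round(3))
E
```

```text
lid top,pad,display [[0.56374369 0.11061043 0.104     ]] [[0.50666297 0.11958012 0.074     ]] [[0.47114868 0.13051849 0.05      ]]
caps [[ 0.53995609 -0.21629022  0.088     ]
 [ 0.51287605 -0.26246321  0.088     ]
 [ 0.48580977 -0.16502919  0.088     ]]
[(array([238, 271,  12,  12,  57], dtype=int32), array([243.35087719, 276.0877193 ])), (array([240, 279,  26,  24, 331], dtype=int32), array([252.0060423 , 290.21148036]))]
[[ 0.329  0.944 -0.001]
 [ 0.944 -0.329 -0.002]
 [-0.002 -0.    -1.   ]]
[ 0.00146404 -0.08042324 -0.15828489] [[ 1.     0.    -0.001]
 [ 0.     0.956  0.293]
 [ 0.001 -0.293  0.956]]
```

View pics/crop0.png

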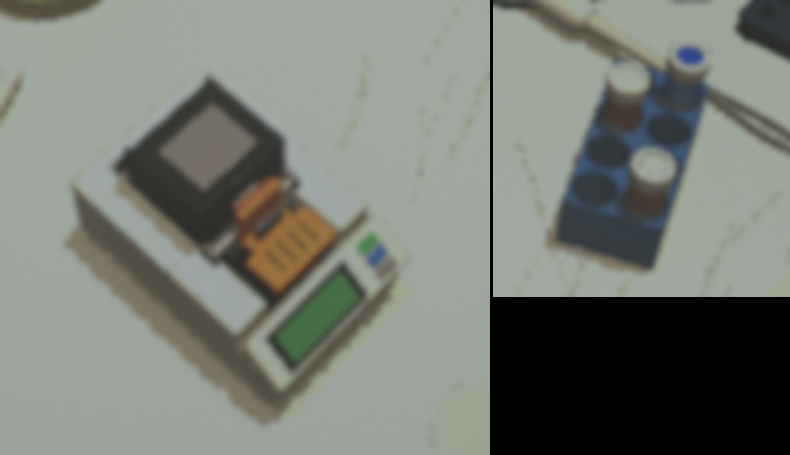

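The crop shows the lid shut, the pad at about side (252,290), and the reader's rear pointing roughly along world +x with yaw about -0.2. The blue vial stands at the far -y end of the rack. Next is a closer wrist view of the reader, then one of the rack.

```bash
python3 - <<'E'
from h import *
effector.close(20)
manip.move_pose([.52,.117,.25],down(np.pi/2-.2))
c,im=snap("wrist","w1")
print(manip.current_clock(),manip.current_tool_pos(),manip.current_force(),c["eye"])
E
```

```text
3.6917 [0.51983006 0.11836783 0.2499798 ] [ 0.83303801  0.20979727 -0.73650687] [0.44146876 0.13557276 0.40830931]
```

View pics/w1.png

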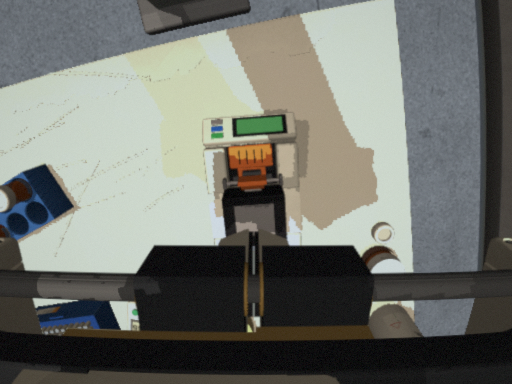

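The wrist picture shows the display at (260,126), the pad at about (251,158), the hook at (252,178) and the lid at (254,208). The gripper hides the bottom of the frame. I'll measure from the orange and green masks and look at a zoomed crop.

```bash
python3 - <<'E'
from h import *
c={k:(v) for k,v in viewer.get_calibration("wrist").items()}
im=cv2.imread("pics/w1.png"); hsv=cv2.cvtColor(im,cv2.COLOR_BGR2HSV)
for nm,lo,hi,z in (("orange",(5,150,120),(22,255,255),.074),("green",(45,100,60),(80,255,255),.055)):
    m=cv2.inRange(hsv,lo,hi); m[:100]=0; m[200:]=0; m[:,:200]=0;m[:,310:]=0
    n,l,s,ce=cv2.connectedComponentsWithStats(m)
    for i in range(1,n):
        if s[i,4]>40:
            p=np.argwhere(l==i)[:,::-1]; r=cv2.boxPoints(cv2.minAreaRect(p.astype(np.float32)));w=cast(c,r,z)
            print(nm,s[i],ce[i],"centre",cast(c,[r.mean(0)],z),"sides",[(w[k+1]-w[k])[:2].round(4) for k in range(3)])
cv2.imwrite("pics/w1c.png",cv2.resize(im[105:240,195:310],None,fx=4.4,fy=4.4,interpolation=cv2.INTER_CUBIC))
E
```

```text
orange [228 144  45  33 991] [250.34207871 156.81432896] centre [[0.50523517 0.11966259 0.074     ]] sides [array([0.0052, 0.0449]), array([ 0.0328, -0.0033]), array([-0.0052, -0.0462])]
orange [238 180  29   7 134] [251.8880597  183.03731343] centre [[0.53080068 0.11625013 0.074     ]] sides [array([0.0036, 0.0304]), array([ 0.0053, -0.0006]), array([-0.0036, -0.0306])]
green [236 116  47  19 717] [258.93723849 124.87587169] centre [[0.4727252  0.13551455 0.055     ]] sides [array([0.0062, 0.0503]), array([ 0.0166, -0.0016]), array([-0.0062, -0.0509])]
green [212 133  11   5  45] [216.84444444 135.15555556] centre [[0.47437816 0.08817352 0.055     ]] sides [array([0.0022, 0.0108]), array([ 0.0043, -0.001 ]), array([-0.0022, -0.0108])]
```

View pics/w1c.png

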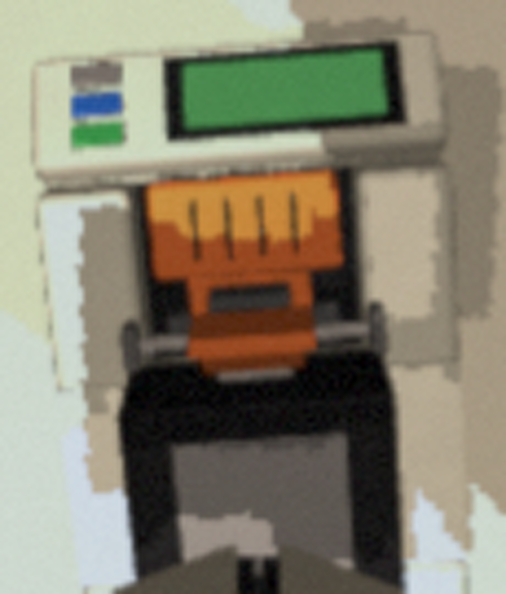

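The crop gives pad corners whose centre is about (250.7,156). Both masks give a reader yaw of about -0.12. I'll check that centre against the deck's edges and then press, watching the force and both cameras.

```bash
python3 - <<'E'
from h import *
import json
c=viewer.get_calibration("wrist"); yaw=-.12
pad=cast(c,[[250.7,156.]],.074)[0]; d=cast(c,[[204.1,149.3],[297.3,145.9]],.064)
ux=np.array([np.cos(yaw),np.sin(yaw),0]); uy=np.array([-ux[1],ux[0],0])
print(pad, "deck width",np.linalg.norm(d[1]-d[0]),"lateral of deck centre rel pad",(d.mean(0)-pad)@uy)
q=down(np.pi/2+yaw); P=pad.copy(); 
manip.move_pose([P[0],P[1],.10],q)
manip.sleep(.3); f0=manip.current_force()[2]
ref={n:viewer.get_image(n).astype(int) for n in("side","scene")}
def diff():
    return [int((abs(viewer.get_image(n).astype(int)-ref[n]).max(2)[a:b,e:f]>45).sum()) for n,(a,b,e,f) in (("side",(200,300,160,290)),("scene",(130,220,130,230)))]
print(manip.current_clock(),f0,manip.current_tool_pos(),diff())
manip.servo_line([P[0],P[1],.077],vel=.05)
z=.077
while z>.0630:
    z-=.0005; manip.servo_line([P[0],P[1],z],vel=.02); f=manip.current_force()[2]-f0; 
    dd=diff(); print(round(z,4),manip.current_tool_pos()[2].round(4),round(f,2),dd,round(manip.current_clock(),2))
    if f>9: break
    if z>.0745: base=dd
    elif max(dd[0]-base[0],dd[1]-base[1])>60: break
snap("scene","s2");snap("side","d2")
manip.servo_line([P[0],P[1],.12],vel=.1); 
im=np.vstack([viewer.get_image("side")[190:340,140:330],viewer.get_image("scene")[110:260,100:290]])
cv2.imwrite("pics/lid.png",cv2.resize(im[:,:,::-1],None,fx=2,fy=2,interpolation=cv2.INTER_CUBIC))
json.dump([P.tolist(),yaw],open("r.json","w"))
E
```

```text
[0.50132859 0.12078537 0.074     ] deck width 0.10138807410348549 lateral of deck centre rel pad 0.0004334229053194749
4.7417 -0.2457822009962809 [0.50205799 0.12083381 0.10088123] [0, 0]
0.0765 0.0767 0.16 [1193, 1049] 5.8
0.076 0.076 -0.09 [1186, 1087] 6.15
0.0755 0.0755 0.88 [1220, 1094] 6.5
0.075 0.075 0.58 [1211, 1125] 6.85
0.0745 0.0745 0.7 [1219, 1139] 7.2
0.074 0.0742 3.11 [1227, 1164] 7.55
0.0735 0.0735 3.77 [1247, 1197] 7.9
```

View pics/lid.png

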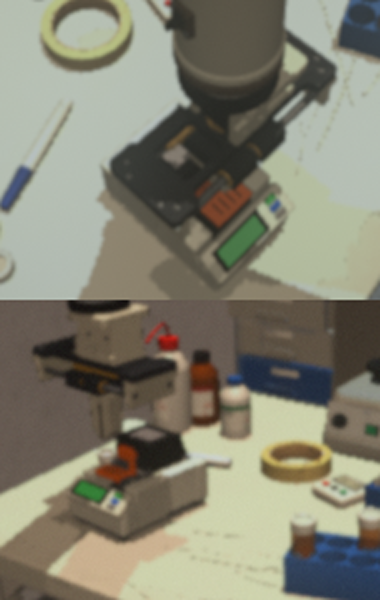

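The lid is still shut: the diff simply grew with the arm's own motion and stopped the press early. I'll press again, comparing consecutive frames in the lid's region of the scene view.

```bash
python3 - <<'E'
from h import *
import json
P,yaw=json.load(open("r.json"))
manip.sleep(.2); f0=manip.current_force()[2]
manip.servo_line([P[0],P[1],.0755],vel=.05); manip.sleep(.2)
g=lambda:viewer.get_image("scene").astype(int)[150:200,150:225]
z=.0745; prev=g(); out=""
while z>.0625:
    z-=.0004; manip.servo_line([P[0],P[1],z],vel=.02); f=manip.current_force()[2]-f0
    im=g(); d=int((abs(im-prev).max(2)>35).sum()); prev=im
    print(round(z,4),manip.current_tool_pos()[2].round(4),round(f,2),d)
    if d>80: out="OPEN"; break
    if f>8: out="FORCE"; break
print(out,manip.current_clock())
manip.servo_line([P[0],P[1],.085],vel=.06); manip.sleep(.3)
manip.servo_line([P[0],P[1],.16],vel=.15); 
im=np.vstack([viewer.get_image("side")[190:340,140:330],viewer.get_image("scene")[110:260,100:290]])
cv2.imwrite("pics/lid2.png",cv2.resize(im[:,:,::-1],None,fx=2,fy=2,interpolation=cv2.INTER_CUBIC))
E
```

```text
0.0741 0.0743 1.42 0
0.0737 0.0739 3.17 0
0.0733 0.0734 3.6 0
0.0729 0.0729 3.85 0
0.0725 0.0724 2.97 0
0.0721 0.0721 4.19 487
OPEN 12.0083
```

View pics/lid2.png

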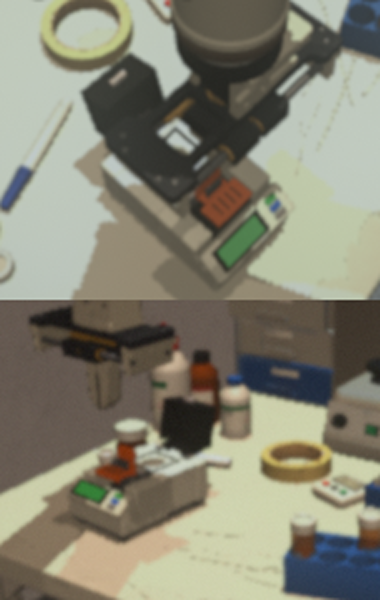

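The lid is right open, having released at about 2 mm of travel and 4 N. The scene view shows it upright near (194,176), with the well uncovered beside it. Next I'll get wrist looks at the well and then the blue vial.

```bash
python3 - <<'E'
from h import *
import json
P,yaw=json.load(open("r.json")); P=np.array(P)
s=viewer.get_calibration("side"); print("press base",cast(s,[[365,150],[445,145],[390,122],[425,178]],.015)[:,:2].round(3).tolist())
ux=np.array([np.cos(yaw),np.sin(yaw),0]); w=P+.069*ux; w[2]=.064; print("pred well",w)
manip.servo_line([P[0],P[1],.25],vel=.25)
t=P+.065*ux; manip.move_pose([t[0],t[1],.25],down(np.pi/2+yaw)); manip.sleep(.2)
c,im=snap("wrist","well"); pc=proj(c,w)[0]; print("pred px",pc)
manip.move_pose([.505,-.23,.25],down(.271)); manip.sleep(.2)
c2,im2=snap("wrist","vial"); pv=proj(c2,[.513,-.262,.088])[0]; print("pred px",pv,manip.current_clock(),manip.current_q().round(2))
np.save("c.npy",[c,c2],allow_pickle=True)
o=np.hstack([cv2.resize(i[max(0,int(p[1])-65):,:][:130,max(0,int(p[0])-65):][:,:130],(395,395),interpolation=cv2.INTER_CUBIC) for i,p in((im,pc),(im2,pv))])
print([max(0,int(v)-65) for v in (*pc,*pv)])
cv2.imwrite("pics/wv.png",o[:,:,::-1])
E
```

```text
press base [[0.518, -0.38], [0.365, -0.515], [0.513, -0.511], [0.362, -0.382]]
pred well [0.56983239 0.11252523 0.064     ]
pred px [251.87521937 176.14418661]
pred px [251.33123768 208.18217085] 16.1083 [ 0.25  0.28  0.15  1.78 -0.05  1.08  0.69]
[186, 111, 186, 143]
```

View pics/wv.png

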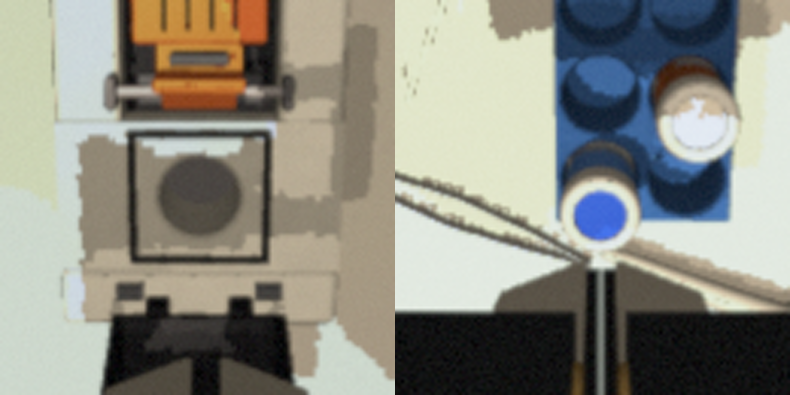

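The well's centre is at (251.7,175.7), within half a pixel of the prediction. The blue septum is at about (253.5,214), with an amber cap up and to its right and free space along the jaw axis. I'll grasp the vial.

```bash
python3 - <<'E'
from h import *
import json
c,c2=np.load("c.npy",allow_pickle=True)
w=cast(c,[[251.7,175.7]],.064)[0]
hsv=cv2.cvtColor(cv2.imread("pics/vial.png"),cv2.COLOR_BGR2HSV); m=cv2.inRange(hsv,(105,150,150),(130,255,255)); m[:195]=0;m[235:]=0;m[:,:235]=0;m[:,275:]=0
M=cv2.moments(m,True); px=[M["m10"]/M["m00"],M["m01"]/M["m00"]]; v=cast(c2,[px],.088)[0]
print("well",w,"septum px",px,"area",M["m00"],"vial",v)
P,yaw=json.load(open("r.json")); json.dump([P,yaw,w.tolist(),v.tolist()],open("r.json","w"))
assert abs(v[0]-.513)<.015 and abs(v[1]+.262)<.015
effector.open_jaws(); q=down(.26)
manip.move_pose([v[0],v[1],.14],q); manip.servo_line([v[0],v[1],.063],vel=.1)
manip.sleep(.1); print(manip.current_tool_pos(),manip.current_force())
effector.close(15); print("gap",manip.current_finger_gap(),manip.current_force())
manip.servo_line([v[0],v[1],.13],vel=.1); manip.servo_line([v[0],v[1],.25],vel=.2)
manip.sleep(.2);print("gap",manip.current_finger_gap(),manip.current_force(),manip.current_clock())
manip.move_pose([w[0],w[1],.25],down(np.pi/2+yaw)); manip.sleep(.2)
print(manip.current_finger_gap(),manip.current_force(),manip.current_tool_pos(),manip.current_clock())
ims=[viewer.get_image(n) for n in("side","scene")]
cv2.imwrite("pics/held.png",cv2.resize(np.vstack([ims[0][150:330,140:380],ims[1][80:260,100:340]])[:,:,::-1],None,fx=1.6,fy=1.6,interpolation=cv2.INTER_CUBIC))
E
```

```text
well [0.56930567 0.1123931  0.064     ] septum px [255.54545454545453, 213.02392344497608] area 209.0 vial [ 0.51883704 -0.26609128  0.088     ]
[ 0.51952089 -0.2664511   0.06386826] [-0.4547113  -0.08733788  0.17802134]
gap 0.02827087662771218 [-0.54829767 -0.12724684  0.44819048]
gap 0.028270136204211968 [-0.25106963  0.09116723  0.34676408] 21.9
0.028206678009506922 [ 0.6279926   0.24128704 -0.83172983] [0.56962732 0.11068379 0.24993117] 23.525
```

View pics/held.png

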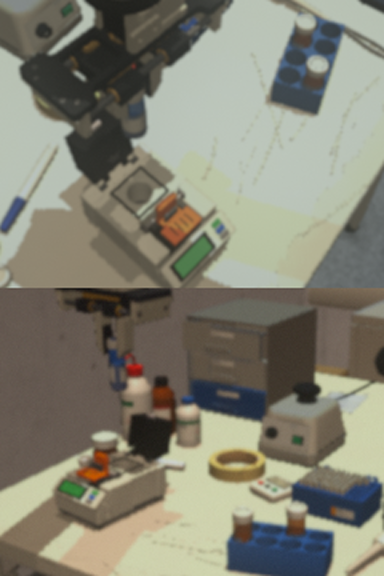

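The vial is held upright at gap 28.2 mm and the rack shows only the two ambers. I'll lower it to just above the well and check alignment along the pads from the wrist camera.

```bash
python3 - <<'E'
from h import *
import json
P,yaw,w,v=json.load(open("r.json"))
manip.servo_line([w[0],w[1],.140],vel=.15); manip.sleep(.2)
c,im=snap("wrist","over"); np.save("c3.npy",[c],allow_pickle=True)
p=manip.current_tool_pos(); T=R.from_quat(manip.current_tcp_rot()); print(p,manip.current_force(),manip.current_clock())
b=p+T.apply([0,0,.075-.0188]); print("pred vial bottom px",proj(c,b),"well px",proj(c,w))
# predicted bottom circle extremes in px
for a in (0,90,180,270): print(a,proj(c,b+T.apply([.0135*np.cos(np.radians(a)),.0135*np.sin(np.radians(a)),0])).round(1))
cv2.imwrite("pics/over_c.png",cv2.resize(im[130:290,170:340,::-1],None,fx=3.6,fy=3.6,interpolation=cv2.INTER_CUBIC))
E
```

```text
[0.56992426 0.11251564 0.14096783] [-0.57354648 -0.15696694 -0.51549646] 24.7583
pred vial bottom px [[251.05419816 211.54498845]] well px [[250.93476638 201.35894935]]
0 [[269.8 211.5]]
90 [[251.1 228.9]]
180 [[232.3 211.5]]
270 [[251.  193.6]]
```

View pics/over_c.png

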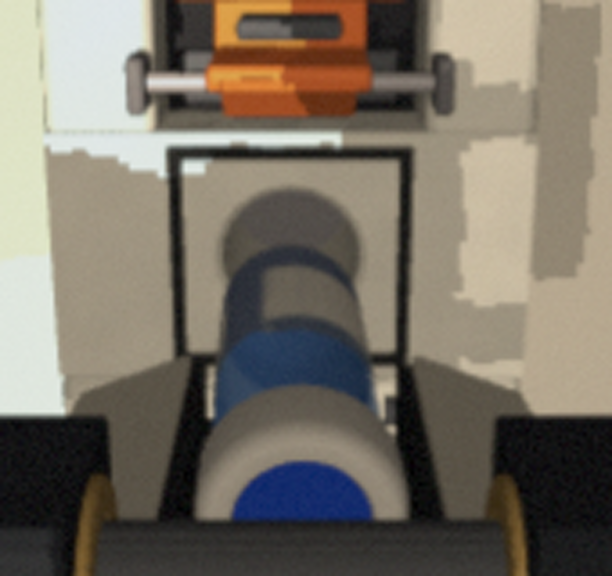

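The picture shows the well centred as predicted: its front rim is at about y=182. The vial's bottom front edge sits at (250.6,198.6) where 193.6 was predicted, so the vial is a few mm rearward in the pads. I'll quantify that at both bottom and top.

```bash
python3 - <<'E'
from h import *
import json
c,=np.load("c3.npy",allow_pickle=True); p=manip.current_tool_pos(); T=R.from_quat(manip.current_tcp_rot())
L=lambda px,z:(T.inv().apply(cast(c,[px],z)-p)*1000).round(1)
f=lambda x,y:(170+x/3.6,130+y/3.6)
zb=p[2]-.0562; zt=zb+.081
print("bottom front",L(f(290,247),zb),L(f(290,247),zb+.004))
print("septum L,R",L(f(233,505),zt),L(f(372,505),zt),"front",L(f(302,461),zt))
print("cap L,R widest",L(f(197,490),zt),L(f(408,490),zt),"cap front",L(f(302,386),zt))
print("body mid L/R at cap junction", L(f(215,400),zb+.067),L(f(375,400),zb+.067), "body L/R low",L(f(225,280),zb),L(f(360,280),zb))
w=np.array(json.load(open("r.json"))[2]);print("well front rim",L(f(291,188),.064),"well ctr",T.inv().apply(w-p)*1000)
im=cv2.imread("pics/over.png"); print(im[195:204,250].tolist())
E
```

```text
bottom front [[-0.3 -9.8 56.2]] [[ -0.3 -11.1  52.2]]
septum L,R [[ -7.2  -0.3 -24.8]] [[ 11.2  -0.3 -24.8]] front [[  1.9  -6.9 -24.8]]
cap L,R widest [[-11.9  -2.5 -24.8]] [[ 15.9  -2.5 -24.8]] cap front [[  1.9 -17.6 -24.8]]
body mid L/R at cap junction [[-10.4  -8.9 -10.8]] [[ 12.3  -8.9 -10.8]] body L/R low [[-13.3  -2.9  56.2]] [[13.6 -2.9 56.2]]
well front rim [[ -0.3 -16.2  76.9]] well ctr [-0.23445479 -0.72532345 76.96664358]
[[74, 78, 84], [72, 76, 81], [67, 71, 75], [60, 58, 59], [57, 50, 48], [57, 50, 46], [56, 47, 45], [63, 53, 52], [63, 63, 64]]
```

The vial sits about 3 mm rearward in the pads, with septum and bottom in agreement. I'll shift the target 3.4 mm forward and descend under force watch.

```bash
python3 - <<'E'
from h import *
import json
r=json.load(open("r.json")); w=np.array(r[2]); T=R.from_quat(manip.current_tcp_rot())
t=w+T.apply([-.0003,-.0034,0]); t[2]=0; print(t)
manip.servo_line([t[0],t[1],.130],vel=.05); manip.sleep(.3); f0=manip.current_force(); print(f0)
z=.130
while z>.0695:
    z-=.001 if (z<.079 or .112<z<.123) else .003
    manip.servo_line([t[0],t[1],z],vel=.04); f=manip.current_force()-f0
    if z<.079 or abs(f).max()>1.2 or .112<z<.123: print(round(z,4),manip.current_tool_pos()[2].round(4),f.round(2))
    if f[2]>3 or np.hypot(*f[:2])>5: print("contact"); break
print(manip.current_clock(),manip.current_finger_gap(),manip.current_tool_pos())
json.dump(r[:2]+[r[2],r[3],t.tolist()],open("r.json","w"))
E
```

```text
[0.56589422 0.11250257 0.        ]
[ 0.75070158 -0.31546863 -0.42533079]
0.121 0.1207 [-0.95 -0.49 -0.34]
0.12 0.12 [ 0.02 -0.04 -0.95]
0.119 0.1189 [-0.21  0.37  0.03]
0.118 0.1179 [-0.68 -0.57 -0.28]
0.117 0.1169 [ 0.05  1.03 -0.31]
0.116 0.1159 [-1.21  0.22  0.59]
0.115 0.1149 [-0.24  0.93  0.64]
0.114 0.1139 [-0.46  0.93  0.67]
0.113 0.1129 [-0.06 -0.03 -0.35]
0.094 0.0937 [-1.4  -0.02 -0.28]
0.085 0.0848 [-1.45 -0.16  0.56]
0.079 0.0788 [-0.98  0.05 -0.01]
0.078 0.078 [-0.77  0.27 -0.32]
0.077 0.077 [-0.36  0.01 -0.32]
0.076 0.0759 [-0.44 -0.44  0.06]
0.075 0.0749 [-0.44  0.63 -0.38]
0.074 0.0739 [-0.99 -0.29 -0.63]
0.073 0.0729 [-0.41  0.16 -1.13]
0.072 0.0719 [ 0.52  0.04 -0.45]
0.071 0.0709 [-0.29 -0.25 -0.82]
0.07 0.0705 [-0.99 -0.29  4.78]
contact
33.4167 0.028440818424167184 [0.56633465 0.11247645 0.07052051]
```

Contact came at TCP z=0.0705 against 0.071 predicted, so the vial is on the well floor. I'll release it, rise, and move behind the lid.

```bash
python3 - <<'E'
from h import *
import json
P,yaw,w,v,t=json.load(open("r.json")); ux=np.array([np.cos(yaw),np.sin(yaw),0])
effector.open_jaws(); print(manip.current_finger_gap(),manip.current_force())
manip.servo_line([t[0],t[1],.12],vel=.1); manip.servo_line([t[0],t[1],.24],vel=.3)
c,im=snap("wrist","home"); w=np.array(w); top=w+[0,0,.032]; print("pred septum",proj(c,top))
effector.close(20)
h=w+.036*ux; b=h+.085*ux; manip.move_pose([b[0],b[1],.2],down(np.pi/2+yaw)); print(manip.current_clock(),h,b)
s=viewer.get_image("scene")[110:260,100:290]
o=np.hstack([cv2.resize(im[100:230,180:330],(390,338)),cv2.resize(s,(400,338))])
cv2.imwrite("pics/home_c.png",o[:,:,::-1])
hsv=cv2.cvtColor(im,cv2.COLOR_RGB2HSV); m=cv2.inRange(hsv,(105,150,100),(130,255,255)); m[:140]=0;m[230:]=0;m[:,:225]=0;m[:,285:]=0
M=cv2.moments(m,True); print(M["m00"]);px=[M["m10"]/M["m00"],M["m01"]/M["m00"]];print(px,cast(c,[px],.096),top)
E
```

```text
0.09194246300546928 [-0.49994415 -0.39919284 -0.15426531]
pred septum [[252.15927023 183.91237734]]
37.8 [0.60504678 0.10808346 0.064     ] [0.68943552 0.09790792 0.064     ]
0.0Traceback (most recent call last):
  File "<stdin>", line 13, in <module>
ZeroDivisionError: float division by zero
```

View pics/home_c.png

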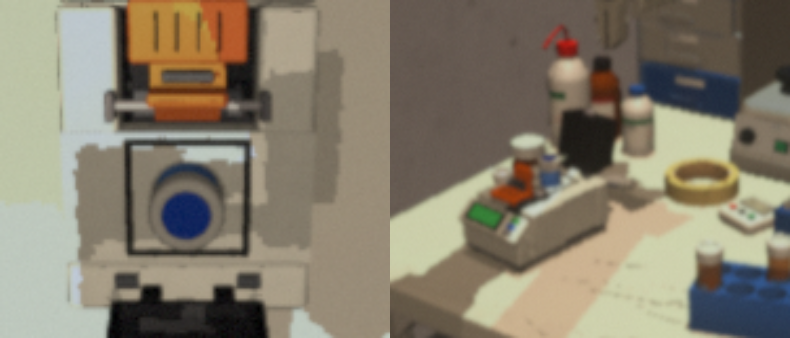

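The vial stands home and upright: the septum is at (251.9,182.7) against (252.2,183.9) predicted for fully home. The lid is still open. Now I'll swing it shut along its arc.

```bash
cat > shut.py <<'E'
from h import *
import json
P,yaw,w,v,t=json.load(open("r.json")); ux=np.array([np.cos(yaw),np.sin(yaw),0]); h=np.array(w)+.036*ux; h[2]=.064
H=.0095
def tcp(th):
    rot=lambda a,b:np.array([a*np.cos(th)-b*np.sin(th),a*np.sin(th)+b*np.cos(th)])
    p=rot(.060,.040)
    if th>np.pi/2: p=np.array([rot(.070,.040)[0],.060-.015*(th-1.571)/.229])
    return h-ux*(p[0]-H)+[0,0,p[1]]
manip.sleep(.2); f0=manip.current_force(); s=h+.085*ux
manip.servo_line([s[0],s[1],.109],vel=.15)
steps=list(np.arange(1.8,.25,-.14))+list(np.arange(.24,-.045,-.02)); pk=0
for th in steps:
    manip.servo_line(tcp(th),vel=.08 if th>.25 else .04); f=manip.current_force()-f0
    F=np.linalg.norm(f); print(round(th,2),f.round(1),manip.current_tool_pos()[2].round(4))
    if F>(8 if th>.3 else 16): print("STOP"); break
    if th<0.03 and F>11: print("seated?"); break
print(manip.current_clock())
E
python3 shut.py
```

```text
1.8 [ 0.9  0.3 -1.3] 0.1103
1.66 [ 1.  -0.7 -0.1] 0.1192
1.52 [ 1.6 -0.4 -1.2] 0.1263
1.38 [ 1.1 -1.5 -0.4] 0.1307
1.24 [ 1.5 -1.5 -1.3] 0.1338
1.1 [ 1.4 -0.9 -0.2] 0.1356
0.96 [ 1.5 -0.7 -0.8] 0.1361
0.82 [ 1.4 -1.5 -0.9] 0.1351
0.68 [ 1.4 -1.9  0.4] 0.1327
0.54 [ 0.5 -1.3  0.9] 0.129
0.4 [ 1.2 -0.3  1.1] 0.1241
0.26 [-0.5 -0.4  3.4] 0.118
0.24 [-1.1 -0.6  2.5] 0.1173
0.22 [-0.9 -0.8  2.6] 0.1161
0.2 [-0.8  0.4  2.1] 0.115
0.18 [ 0.2 -0.7  2.8] 0.114
0.16 [-0.1  0.3  1.9] 0.113
0.14 [-0.9 -0.1  2.6] 0.1119
0.12 [-0.5  0.3  3.5] 0.1108
0.1 [-1.   0.2  2.2] 0.1098
0.08 [ 1.2 -0.1  5. ] 0.1092
0.06 [-1.6 -0.8  5.5] 0.108
0.04 [-1.   1.4  5.2] 0.1068
0.02 [-1.5 -0.3  5. ] 0.1055
0.0 [-1.2  1.1  4.7] 0.1043
-0.02 [-2.9 -0.3  9.9] 0.1039
-0.04 [-3.4 -0.5 14.8] 0.1036
seated?
46.05
```

The hook passed at about 5 N and the lid then came hard onto its seat at z≈0.104. I'll back off, check that the lid stays down, and move clear.

```bash
python3 - <<'E'
from h import *
p=manip.current_tool_pos()
for z in (.106,.110,.116): manip.servo_line([p[0],p[1],z],vel=.03); print(z,manip.current_force().round(1))
manip.servo_line([p[0],p[1],.25],vel=.25); manip.move_pose([.45,-.02,.3],manip.current_tcp_rot()); manip.sleep(1)
a=viewer.get_image("side")[190:340,140:380]; b=viewer.get_image("scene")[110:260,100:340]
cv2.imwrite("pics/final.png",cv2.resize(np.vstack([a,b])[:,:,::-1],None,fx=1.9,fy=1.9,interpolation=cv2.INTER_CUBIC)); print(manip.current_clock())
E
```

```text
0.106 [-1.1 -1.2 -0.7]
0.11 [ 0.4  0.2 -0.1]
0.116 [-0.2 -1.   0. ]
49.5083
```

View pics/final.png

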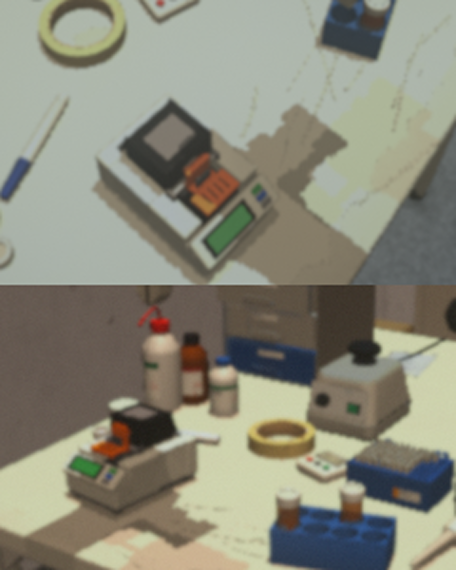

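Both views show the lid shut and latched, the ambers in the rack, and nothing else disturbed. Handing in.

```bash
python3 -c "
from bench import manip
manip.hand_in(); print(manip.current_clock())"
```

```text
the job is handed in; nothing more can be done
the job is handed in; nothing more can be done
```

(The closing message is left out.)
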